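# Stand a bent bracket in its notched finishing stand

### The arm

A 6-joint arm with a two-finger parallel gripper is mounted at the origin on the work surface. World frame = base frame: x ahead of the robot, y to its left, z up, the work surface at z = 0. Lengths are in m, angles in rad, forces in N, time in s.
With the tool pointing down it reaches from about 0.35 to 0.85 m from the base axis. Payload 8.1 kg.
Tool frame: the origin (TCP) lies midway between the tips of the shut fingers; the grasp point (between the pads) lies 19 mm behind it; z points along the fingers, y is the line along which they close (so a half turn about z gives the same grasp; the last joint's range is limited). The gripper opens to 93 mm and grips with 3 to 60 N. Pads are 15 mm wide; open, the fingers measure 128 mm over their backs; the gripper's body (75 mm by 188 mm) begins 65 mm behind the grasp point.
Start: joints at [1.072, 0.13, 1.488, -0, 1.523, -0.085], TCP at [0.241, 0.549, 0.219] pointing down, gripper open.
Joint ranges: [-2.96, 2.96], [-0.89, 2.26], [0.02, 2.5], [-1.34, 4.48], [0, 2.73], [-2.66, 2.66]. Speed limits (rad/s): [2.39, 2.39, 2.79, 3.14, 3.14, 3.14].

### API

Orientations are given as a rotation vector (axis times angle).
In Python, from plant import robot, cams gives the robot as it stands. The module is installed in compiled form; this text tells all that it offers.
- The arm moves only by the tool play_rows, never from a script. Its arguments are lists of equal length, an entry for each row: "slide": the shift along the tool's x, y, z scaled (see below), a list of three; "twist": the turn, a rotation vector about the tool's x, y, z scaled (see below), a list of three. A call has exactly 8 rows; each row shifts and turns the commanded pose from where the row before left it, along the tool's axes as they then stand; what a row does not reach is not made up. The controller multiplies each number of a shift by 25 cm and each number of a turn by 60 degrees. A row lasts 1/10 s, in which the tool goes at most 50 mm and 8.59 degrees, less where a joint would pass 70% of its speed; a pose out of reach is approached as far as the arm can. A call with a number of a shift or a turn outside -1 to 1 is refused whole. A call with a gripper value outside its range is refused whole. "fingers" is the closure, from -1 (fully open) to 1 (shut), set as the call begins (left out, the last holds). The fingers move at their own pace and stop on an object; "force" is the grip in N (left out, the last holds). Time passes only in rows, so rows that do not move let the fingers close, or fill a call up. It gives the time, the measured TCP pose, the force, the opening and the grip force at its end, in the units of the state.
- robot.read_state(): the state, without advancing time (a new reading comes with each control period).
- cams.read_camera(name): name is "scene" or "top"; returns (picture, depth): 480x640x3 uint8, red, green, blue; 480x640 float32, m along the optical axis (not along the pixel's ray), 0 where there is no reading.
- cams.get_calibration(name): a dict with "fx", "fy", "cx", "cy" (pixels), "world_from_camera" (4x4, takes a point from camera to world coordinates). Camera axes: x right, y down, z forward; pixel columns grow to the right and rows downward; lengths in m; the calibration is good to about 2 mm. A picture is of the moment at which its call begins. get_calibration takes no time and is no camera call.
- robot.close_job(): hands the job in; it is judged then, once.
The state is a dict: "t": time; "q": joint angles; "dq": joint speeds; "joint_torque": joint torques, N m; "tool_pos": TCP position; "orientation": TCP orientation; "force": force on the tool from outside, world axes, zero at the start; "wrist_torque": the same for the moment, N m; "opening": finger opening in m; "gripper_force": force on a finger pad.
Only numpy, scipy, OpenCV 4.12 (cv2) and the standard library are available. Lean on these libraries where they do the work, as an engineer would, in place of code of your own. Each camera call takes 0.05 s, during which the arm holds its last target. There are 200 camera calls.

### The job

Take the bent bar bracket off the sloping rest, turn it and stand it upright in the notched stand, its long leg in the notch of the low block and its short leg in the notch of the tall block, both ends resting right down on the notch floors. Then slide the aluminium backstop fully home, up to the bracket. Leave the jar, the tub and the screwdriver where they are.

Things in the scene. Friction and masses are not known exactly. Their poses are not given: they have to be found in the camera images.
- bracket_mid (a point): Centre of the cross bar of the bracket, a dark steel bar 12 mm thick, 16 mm wide, bent to a U with one long and one short leg, 0.3 kg. x: through the 12 mm; y: along the 150 mm cross bar towards the long leg; z: away from the legs (up when it stands on its ends). Centre of mass at y +11, z -27 mm. It starts on the sloping rest, legs down the slope, cross bar on top, its middle free all round.
- long_end (a point): Centre of the end face of the bracket's long leg. In the axes of bracket_mid it lies at y = +67 mm, z = -114 mm. The leg is 12 by 16 mm.
- short_end (a point): Centre of the end face of the bracket's short leg. In the axes of bracket_mid it lies at y = -67 mm, z = -64 mm (50 mm shorter than the long leg).
- rest: Fixed sloping rest: plywood board 150 x 190 x 12 mm with two strips 134 mm apart, 22 mm wide, one behind each leg of the bracket, leaning 35 degrees (0.61 rad) from vertical, tops towards the robot, each with a foot ledge. Nothing between the strips: a finger fits behind the cross bar. Origin on the bench, midway between the strips' feet; y along the row, -x the way they lean.
- stand: Fixed notched stand: wooden board 12 mm thick, 200 mm in x, 230 mm in y, with two notch blocks in a row along y, 67 mm either side of the origin, and the backstop on rails on its -x side (the side towards the rest). Origin on the bench, midway between the notches; +x is the way the backstop slides home.
- low_block_notch (a point): Centre of the notch floor in the low block, 22 mm above the bench. Light wood block, 55 mm in x, 36 mm in y. The notch runs right through along y, open at both ends and on top: 15 mm wide for the first 24 mm up, then flaring to 27 mm at the block's top, 34 mm above the floor. Axes as the stand's. The low block may be the nearer or the farther one.
- tall_block_notch (a point): Centre of the notch floor in the tall block, 72 mm above the bench, in line with the other notch and 134 mm from it; otherwise the same block and notch, its top 106 mm above the bench.
- backstop (a joint): Travel of the backstop along the stand's +x, in m: 0 fully back, 0.075 fully home at its end stop. It stays where left (friction 1.5 N). Fully home, its front face is 3 mm from the cross bar of a bracket standing true in the notches.
- backstop_tab (a point): Centre of the top edge of the backstop's upright aluminium tab, 158 mm above the bench. The tab is 12 mm thick in the sliding direction, 40 mm wide, plain down to its foot, which is 25 mm above the bench at its top and reaches 26 mm behind the tab's centre. Push the tab from behind or pinch it. Axes as the stand's.
- jar: Bystander: amber jar with a dark lid, 60 mm across, 85 mm high, on the bench. Origin at the centre of its underside.
- tub: Bystander: open white plastic tub, 90 mm across, 70 mm high, on the bench. Origin at the centre of its underside.
- screwdriver: Bystander: a screwdriver lying on the bench, 200 mm long, 26 mm thick at its handle. Origin under its middle; x from handle to tip.

How it is judged:
On the way, in this order (a step that is already met when the one before it is completed fails the run):
1. the bracket stands upright with its long end on the floor of the low block's notch and its short end on the floor of the tall block's notch (x of long_end in the frame of low_block_notch between -0.005 and 0.005 m and y of long_end in the frame of low_block_notch between -0.012 and 0.012 m and z of long_end in the frame of low_block_notch between -0.004 and 0.005 m and x of short_end in the frame of tall_block_notch between -0.005 and 0.005 m and y of short_end in the frame of tall_block_notch between -0.012 and 0.012 m and z of short_end in the frame of tall_block_notch between -0.004 and 0.005 m and angle between bracket_mid's own z axis and vertical below 0.16 rad), for 0.3 s.
2. the backstop is slid fully home (value of joint backstop above 0.071 m), for 0.2 s.
At the end, for the whole second after the job is handed in: Bracket upright (within 0.16 rad), long end in the low block's notch, short end in the tall block's: each within 5 mm of the notch floor's centre across the notch, 12 mm along it, at most 5 mm above the floor; backstop within 4 mm of its end stop (over 0.071) (all of step 1 and value of joint backstop above 0.071 m); the robot touches nothing.
It fails at once if the jar is moved by more than 30 mm (distance of jar from where it was at the start of the episode above 0.03 m).
It fails at once if the tub is moved by more than 30 mm (distance of tub from where it was at the start of the episode above 0.03 m).
It fails at once if the screwdriver is moved by more than 30 mm (distance of screwdriver from where it was at the start of the episode above 0.03 m).
It also fails if it takes over 61 s, if anything falls off the work surface, if the arm or the gripper's body presses on something with over 40 N, if the wrist force passes 120 N, or if a joint passes its speed limit or range.

## Working session

There is one attempt and no reset: what is moved stays moved. The work goes in short steps, Python scripts to look and compute and a tool call to move; the robot and the scene stay as the last step left them, time stands still between calls to the robot, and variables do not carry over. Pictures are saved under pics/ and viewed, at most 10 in all, crops included, and the job is handed in when it is done.

Besides the shell and the picture viewer there is one more tool, called after "Request:" as name(argument=value, ...) on one line, values as JSON. play_rows: Moves the arm, as the interface text tells. Shifts and turns lie within -1 to 1; 1 stands for 25 cm of shift or 60 degrees of turn. Its arguments: {"type":"object","properties":{"slide":{"type":"array"},"twist":{"type":"array"},"fingers":{"type":"number"},"force":{"type":"number"}},"required":["slide","twist"]}

```bash
mkdir -p pics; ls
python3 - <<'E'
from plant import robot, cams
import cv2,numpy as np
s=robot.read_state(); print({k:np.round(v,3) for k,v in s.items()})
for n in("scene","top"):
    p,d=cams.read_camera(n); c=cams.get_calibration(n)
    np.savez(f"{n}0.npz",p=p,d=d,**c); cv2.imwrite(f"pics/{n}0.png",p[:,:,::-1])
    print(n,c['fx'],c['cx'],c['cy'],np.round(c['world_from_camera'],3).tolist())
E
```

```text
pics
{'t': np.float64(0.0), 'q': array([ 1.072,  0.131,  1.489, -0.   ,  1.523, -0.085]), 'dq': array([ 0.   ,  0.001,  0.001, -0.001, -0.001, -0.001]), 'joint_torque': array([ 2.0000e-03, -5.5985e+01, -4.9176e+01,  7.7000e-02,  3.5000e-02,
       -0.0000e+00]), 'tool_pos': array([0.241, 0.549, 0.218]), 'orientation': array([-6.450e-01, -3.074e+00,  3.000e-03]), 'force': array([ 0.072, -0.552,  0.153]), 'wrist_torque': array([ 0.032, -0.018,  0.034]), 'gripper_force': np.float64(0.0), 'opening': np.float64(0.093)}
scene 483.52405366450125 316.3860882802172 238.68536549235944 [[0.15, 0.71, -0.688, 1.318], [0.988, -0.094, 0.119, -0.067], [0.02, -0.698, -0.716, 0.839], [0.0, 0.0, 0.0, 1.0]]
top 571.9516414015817 327.1006399949467 234.64020858323732 [[0.007, -0.992, 0.122, 0.461], [-1.0, -0.01, -0.026, 0.072], [0.027, -0.122, -0.992, 1.197], [0.0, 0.0, 0.0, 1.0]]
```

View pics/scene0.png

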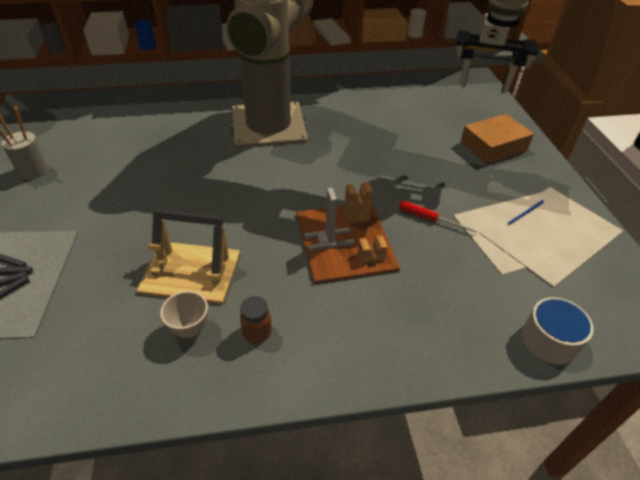

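View pics/top0.png

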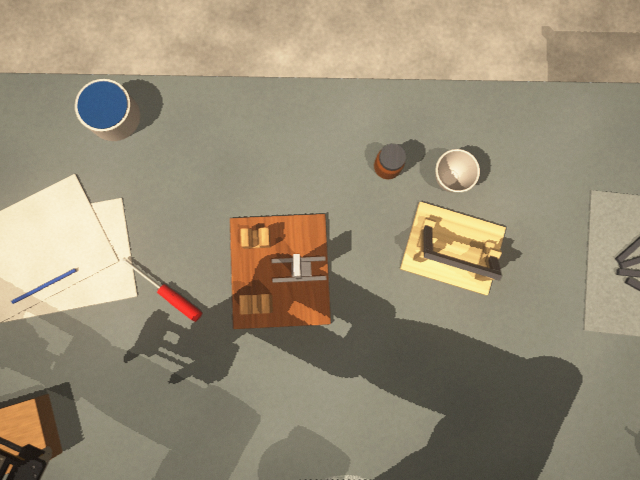

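The scene view shows the rest with the dark bracket at (190,250) and the stand at (345,240). The tall block is at (358,203), the low block at (372,248) and the tab at (333,215). In the top view the stand is at (280,270), with the low block at (254,237), the tall block at (254,303) and the tab at (297,265). The bracket bar runs from (428,257) to (498,270), with the long leg at the left end.

```bash
cat > h.py <<'E'
import numpy as np,cv2
def load(n,i=0):
    f=np.load(f"{n}{i}.npz"); return f
def cloud(f):
    d=f['d']; v,u=np.mgrid[:480,:640]
    P=np.stack([(u-f['cx'])/f['fx']*d,(v-f['cy'])/f['fy']*d,d],-1)
    T=f['world_from_camera']; return P@T[:3,:3].T+T[:3,3]
def ray(f,uv,z):
    uv=np.atleast_2d(uv).astype(float); T=f['world_from_camera']
    r=np.c_[(uv[:,0]-f['cx'])/f['fx'],(uv[:,1]-f['cy'])/f['fy'],np.ones(len(uv))]@T[:3,:3].T
    return T[:3,3]+r*((z-T[2,3])/r[:,2])[:,None]
def proj(f,X):
    T=np.linalg.inv(f['world_from_camera']); c=np.atleast_2d(X)@T[:3,:3].T+T[:3,3]
    return np.c_[c[:,0]/c[:,2]*f['fx']+f['cx'],c[:,1]/c[:,2]*f['fy']+f['cy']]
def snap(i):
    from plant import cams
    for n in("scene","top"):
        p,d=cams.read_camera(n); np.savez(f"{n}{i}.npz",p=p,d=d,**cams.get_calibration(n))
E
python3 - <<'E'
from h import *
for n in("top","scene"):
    f=load(n); P=cloud(f); ok=f['d']>0; hsv=cv2.cvtColor(f['p'],cv2.COLOR_RGB2HSV)
    print(n,"bench z",np.percentile(P[...,2][ok&(P[...,0]<.9)&(P[...,0]>.35)&(abs(P[...,1])<.5)],[10,50,70]))
    roi=ok&(P[...,0]>.3)&(P[...,0]<.75)&(P[...,1]>-.02)&(P[...,1]<.28)
    for nm,a,b in(("low",.051,.062),("tall",.1,.112),("tab",.135,.17)):
        m=roi&(P[...,2]>a)&(P[...,2]<b); q=P[m]
        if len(q): print(nm,len(q),q.mean(0).round(4),q.min(0).round(3),q.max(0).round(3),cv2.minAreaRect((q[:,:2]*1000).astype(np.float32)))
    m=roi&(P[...,2]>.006)&(P[...,2]<.018); m=cv2.morphologyEx(m.astype(np.uint8),cv2.MORPH_OPEN,np.ones((3,3)))>0
    print("board",m.sum(),cv2.minAreaRect((P[m][:,:2]*1000).astype(np.float32)))
    roi=ok&(P[...,0]>.35)&(P[...,0]<.75)&(P[...,1]>-.35)&(P[...,1]<-.05)
    m=roi&(hsv[...,2]<75)&(P[...,2]>.03); q=P[m]
    print("bracket",m.sum(),q.min(0).round(3),q.max(0).round(3))
    for a in np.arange(.03,.17,.02):
        k=q[(q[:,2]>a)&(q[:,2]<a+.02)]
        if len(k): print(round(a,2),len(k),k.mean(0).round(3),k.min(0).round(3),k.max(0).round(3))
# crops
def crop(f,x0,y0,w,h,s): return cv2.resize(f['p'][y0:y0+h,x0:x0+w,::-1],None,fx=s,fy=s,interpolation=cv2.INTER_CUBIC)
t,s=load("top"),load("scene")
A=crop(t,220,200,120,140,3.2);B=crop(t,390,190,130,115,3.2);C=crop(s,290,170,120,120,2.3);D=crop(s,130,200,120,110,2.3)
W=np.zeros((600,800,3),np.uint8)
A=crop(t,220,205,120,130,2.5);B=crop(t,395,195,120,110,3);C=crop(s,290,175,115,110,2.4);D=crop(s,130,200,120,105,3)
for im,x,y in((A,0,0),(B,400,0),(C,0,330),(D,400,300)):
    h,w=im.shape[:2]; h=min(h,600-y); w=min(w,800-x); W[y:y+h,x:x+w]=im[:h,:w]
cv2.imwrite("pics/crops0.png",W)
E
```

```text
top bench z [-0.00287884  0.00056226  0.00240321]
low 321 [0.5905 0.1849 0.0554] [0.449 0.093 0.051] [0.616 0.215 0.062] ((546.7444458007812, 148.03158569335938), (174.1456298828125, 89.54737854003906), 25.35219383239746)
tall 358 [0.4635 0.1792 0.1049] [0.443 0.092 0.1  ] [0.516 0.207 0.111] ((473.9145202636719, 146.46893310546875), (47.08653259277344, 128.7498779296875), 17.82166862487793)
tab 158 [0.5339 0.0996 0.1565] [0.514 0.093 0.135] [0.553 0.106 0.162] ((534.0071411132812, 99.72992706298828), (39.29814147949219, 12.547883033752441), 3.217332363128662)
board 8610 ((532.5909423828125, 138.3204345703125), (230.39646911621094, 200.20111083984375), 3.178370475769043)
bracket 298 [ 0.521 -0.291  0.041] [ 0.744 -0.065  0.14 ]
0.03 6 [ 0.62  -0.164  0.047] [ 0.618 -0.168  0.041] [ 0.621 -0.16   0.05 ]
0.05 24 [ 0.609 -0.161  0.062] [ 0.601 -0.167  0.054] [ 0.618 -0.152  0.069]
0.07 50 [ 0.611 -0.195  0.082] [ 0.543 -0.291  0.071] [ 0.744 -0.065  0.09 ]
0.09 74 [ 0.556 -0.244  0.1  ] [ 0.534 -0.29   0.09 ] [ 0.591 -0.148  0.109]
0.11 66 [ 0.545 -0.236  0.12 ] [ 0.525 -0.286  0.11 ] [
[... 604 characters left out ...]
 (41.864501953125, 13.407634735107422), 4.0980401039123535)
board 4149 ((531.0347900390625, 138.62423706054688), (234.04689025878906, 200.31301879882812), 3.2803401947021484)
bracket 1379 [ 0.51  -0.294  0.031] [ 0.75  -0.065  0.142]
0.03 70 [ 0.59  -0.209  0.043] [ 0.525 -0.291  0.031] [ 0.625 -0.153  0.05 ]
0.05 101 [ 0.603 -0.172  0.06 ] [ 0.546 -0.281  0.05 ] [ 0.619 -0.151  0.07 ]
0.07 275 [ 0.64  -0.164  0.083] [ 0.537 -0.294  0.07 ] [ 0.75  -0.065  0.09 ]
0.09 221 [ 0.56  -0.221  0.1  ] [ 0.53  -0.292  0.09 ] [ 0.591 -0.141  0.11 ]
0.11 333 [ 0.547 -0.212  0.123] [ 0.52  -0.287  0.11 ] [ 0.577 -0.139  0.13 ]
0.13 379 [ 0.54  -0.211  0.135] [ 0.51  -0.284  0.13 ] [ 0.565 -0.138  0.142]
```

View pics/crops0.png

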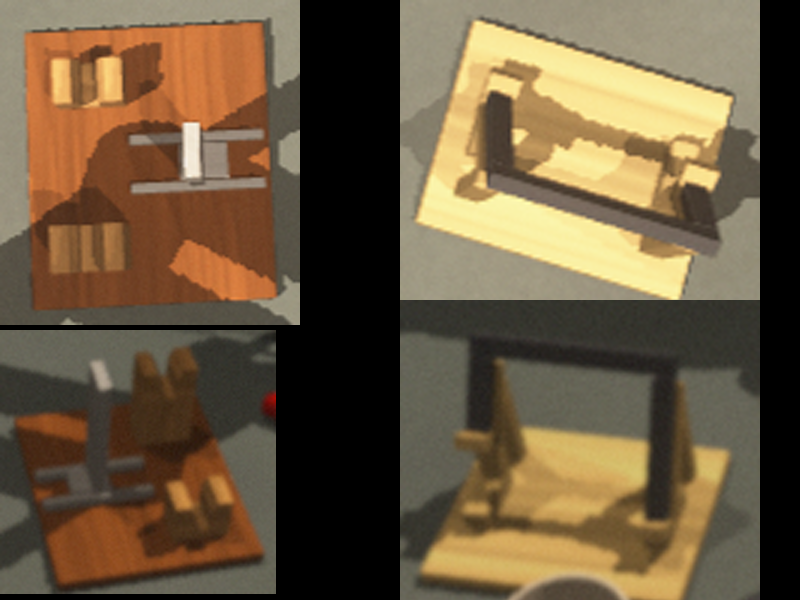

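The crops show the stand with the tab between the rails, and the low and tall notches visible in line. On the rest the bar is clear all round, with the long leg on the +y side (left in the top view). Depth agrees with the given sizes: the board measures 230x200.

Run:
```python
from h import *
c=np.array([.5326,.1383]); 
for ang in(3.2,):
    a=np.radians(ang); ex=np.array([-np.sin(a),np.cos(a)]); ey=-np.array([np.cos(a),np.sin(a)])
for n in("top","scene"):
    f=load(n);P=cloud(f); S=np.stack([(P[...,:2]-c)@ex,(P[...,:2]-c)@ey,P[...,2]],-1)*1000
    ok=f['d']>0
    for nm,yc,zt in(("low",-67,56),("tall",67,106)):
        m=ok&(abs(S[...,1]-yc)<30)&(abs(S[...,2]-zt)<5)&(S[...,0]>0)&(S[...,0]<90); q=S[m]
        print(n,nm,m.sum(),"x",np.percentile(q[:,0],[0,2,98,100]).round(1),"y",np.percentile(q[:,1],[0,2,98,100]).round(1),"z",np.median(q[:,2]).round(1),"gap hist",np.histogram(q[:,0],np.arange(10,86,3))[0])
    m=ok&(abs(S[...,2]-157)<5)&(abs(S[...,1])<40)&(abs(S[...,0])<90);q=S[m];print("tab",np.percentile(q[:,0],[2,98]),np.percentile(q[:,1],[2,98]),np.median(q[:,2]))
q=[]
for n in("top","scene"):
    f=load(n);P=cloud(f);g=f['p'].astype(int)
    m=(f['d']>0)&(g.max(-1)<90)&(g.max(-1)-g.min(-1)<30)&(P[...,0]>.49)&(P[...,0]<.64)&(P[...,1]>-.3)&(P[...,1]<-.13)&(P[...,2]>.03)
    q.append(P[m])
    k=P[m]; b=k[k[:,2]>.125]
    l=cv2.fitLine(b[:,:2].astype(np.float32),cv2.DIST_HUBER,0,.01,.01).ravel(); print(n,len(k),"bar line",l,"yaw",np.degrees(np.arctan2(-l[0],l[1])), "zmax",np.percentile(b[:,2],[50,95,99]))
np.savez("br.npz",t=q[0],s=q[1])
# frame with yaw guess
for yw in(-14,-15,-16,-17):
  y=np.radians(yw); th=np.radians(35)
  h=np.array([np.cos(y),np.sin(y),0]); by=np.array([-np.sin(y),np.cos(y),0]); bz=-np.sin(th)*h+np.cos(th)*np.array([0,0,1]); bx=np.cross(by,bz)
  for n,k in zip("ts",q):
    L=np.c_[k@bx,k@by,k@bz]*1000
    b=L[L[:,2]>np.percentile(L[:,2],99)-22]
    print(yw,n,"x",np.percentile(L[:,0],[1,5,50,95,99]).round(1),"y",np.percentile(b[:,1],[0,1,99,100]).round(1),"z",np.percentile(L[:,2],[1,99,100]).round(1),
     "bx slope",np.polyfit(b[:,1],b[:,0],1).round(4)[0])
```

```text
top low 304 x [17.6 18.1 72.2 72.9] y [-85.  -83.8 -48.8 -48.4] z 55.3 gap hist [ 0  0 18 20 31 21 33 18  7  0  0  0  0  0  3 21 31 23 29 22 27  0  0  0
  0]
top tall 338 x [17.4 17.7 72.1 72.8] y [49.6 50.  83.9 85.3] z 105.1 gap hist [ 0  0 18 32 28 30 32 22  3  0  0  0  0  0  1 23 32 26 33 24 34  0  0  0
  0]
tab [-44.66389202 -32.59153414] [-18.59769982  19.73143061] 157.21245332603817
scene low 214 x [17.1 17.8 72.2 74.1] y [-85.  -84.  -47.1 -43.6] z 56.8 gap hist [ 0  0 17 17 17 17 19 11  4  0  0  0  0  0  3 19 20 21 20 14 13  2  0  0
  0]
scene tall 189 x [17.1 18.  72.3 73.3] y [48.1 49.3 87.7 90.6] z 106.5 gap hist [ 0  0 16 12 19 14 14 10  4  0  0  0  0  0  4 17 19 15 14 17 13  1  0  0
  0]
tab [-44.73512187 -32.90761436] [-18.33788105  21.31088756] 158.2855703279663
top 506 bar line [ 0.28086072  0.95974857  0.5426807  -0.2126324 ] yaw -16.31158 zmax [0.13325124 0.13898245 0.14002486]
scene 1170 bar line [ 0.28025052  0.9599269   0.54138196 -0.21073963] yaw -16.275156 zmax [0.1326229  0.13870055 0.14040186]
-14 t x [538.6 544.  549.8 553.2 553.8] y [-1.472e+02 -1.462e+02 
[... 172 characters left out ...]
3.1] bx slope 0.0303
-15 t x [540.5 544.7 550.7 553.3 553.8] y [-137.1 -136.2   10.1   10.2] z [-330.8 -216.4 -214.6] bx slope 0.0154
-15 s x [538.3 542.5 549.4 553.1 554.5] y [-140.  -138.     9.6   10.2] z [-332.4 -215.  -214.5] bx slope 0.0161
-16 t x [542.2 545.6 551.5 553.3 553.8] y [-126.9 -126.1   20.3   20.4] z [-330.8 -217.  -215.9] bx slope 0.0009
-16 s x [539.  543.1 550.2 553.4 554.5] y [-130.  -127.9   19.6   20.3] z [-332.3 -216.  -215.5] bx slope 0.0017
-17 t x [543.5 545.6 552.  553.9 554.6] y [-116.8 -115.5   30.4   30.7] z [-330.6 -217.3 -216.7] bx slope -0.0135
-17 s x [539.8 543.8 550.7 554.1 555.2] y [-119.9 -117.8   29.7   30.5] z [-332.1 -216.4 -216. ] bx slope -0.0126
```

```bash
cat > plan.py <<'E'
import numpy as np
from scipy.spatial.transform import Rotation as R
from scipy.linalg import logm,expm
from plant import robot
a=np.radians(3.2); ROW=np.array([np.cos(a),np.sin(a),0]); EX=np.array([-np.sin(a),np.cos(a),0]); Z=np.array([0,0,1.])
O=np.array([.5326,.1383,0])+.0451*EX
y=np.radians(-16.1);t=np.radians(35)
H=np.array([np.cos(y),np.sin(y),0]);BY=np.array([-np.sin(y),np.cos(y),0]);BZ=-np.sin(t)*H+np.cos(t)*Z;BX=np.cross(BY,BZ)
MID=np.array([.5399,-.2112,.1308])
def M(Rm,p):
    T=np.eye(4);T[:3,:3]=Rm;T[:3,3]=p;return T
RG=np.c_[np.cross(BX,-BZ),BX,-BZ]               # tool y=bx, z=-bz
RS=np.c_[np.cross(-EX,-Z),-EX,-Z]; 
G=MID+.010*BY-.019*BZ
S=O+.010*ROW+.117*Z
def cur(v=True):
    s=robot.read_state()
    if v: print("t %.1f pos %s F %s open %.4f grip %.1f q %s"%(s['t'],s['tool_pos'].round(4),s['force'].round(1),s['opening'],s['gripper_force'],s['q'].round(2)))
    return M(R.from_rotvec(s['orientation']).as_matrix(),np.array(s['tool_pos']))
def go(Rm,p,n,T=None):
    T=cur() if T is None else T; E=M(Rm,p); x=np.real(logm(np.linalg.inv(T)@E)); D=expm(x/n)
    sl=D[:3,3]/.25; tw=R.from_matrix(D[:3,:3]).as_rotvec(degrees=True)/60
    print(n,"slide",sl.round(3).tolist(),"twist",tw.round(3).tolist(),"max",abs(np.linalg.norm(sl)*250).round(1),"mm",np.linalg.norm(tw)*60)
    W=T.copy(); out=[]
    for i in range(n): W=W@D; out.append(W[:3,3].round(3).tolist())
    print("path",out[::max(1,n//5)]); return E
E
python3 -c "
from plan import *
print(O,G,S)
E=go(RG,G+.1*BZ+np.array([0,0,.03]),24)
"
```

```text
[0.53008245 0.18332968 0.        ] [ 0.55314367 -0.20461437  0.11523611] [0.54006686 0.18388789 0.117     ]
t 0.1 pos [0.241  0.5489 0.2177] F [-0.  -0.6 -0.2] open 0.0932 grip 0.0 q [ 1.07  0.13  1.49 -0.    1.52 -0.09]
24 slide [-0.14, -0.021, 0.003] twist [-0.02, -0.017, 0.055] max 35.4 mm 3.6797494197612073
path [[0.271, 0.53, 0.217], [0.378, 0.438, 0.218], [0.462, 0.324, 0.224], [0.516, 0.194, 0.231], [0.538, 0.054, 0.236], [0.527, -0.087, 0.234]]
```

Request:
play_rows(slide=[[-0.14, -0.021, 0.003], [-0.14, -0.021, 0.003], [-0.14, -0.021, 0.003], [-0.14, -0.021, 0.003], [-0.14, -0.021, 0.003], [-0.14, -0.021, 0.003], [-0.14, -0.021, 0.003], [-0.14, -0.021, 0.003]], twist=[[-0.02, -0.017, 0.055], [-0.02, -0.017, 0.055], [-0.02, -0.017, 0.055], [-0.02, -0.017, 0.055], [-0.02, -0.017, 0.055], [-0.02, -0.017, 0.055], [-0.02, -0.017, 0.055], [-0.02, -0.017, 0.055]], fingers=-1)

```text
t: 0.9
tool_pos: [0.4442, 0.3536, 0.223]
orientation: [1.26, 2.681, 0.198]
force: [-0.2, 0.5, 0.2]
opening: 0.0933
gripper_force: 0.0
```

Request:
play_rows(slide=[[-0.14, -0.021, 0.003], [-0.14, -0.021, 0.003], [-0.14, -0.021, 0.003], [-0.14, -0.021, 0.003], [-0.14, -0.021, 0.003], [-0.14, -0.021, 0.003], [-0.14, -0.021, 0.003], [-0.14, -0.021, 0.003]], twist=[[-0.02, -0.017, 0.055], [-0.02, -0.017, 0.055], [-0.02, -0.017, 0.055], [-0.02, -0.017, 0.055], [-0.02, -0.017, 0.055], [-0.02, -0.017, 0.055], [-0.02, -0.017, 0.055], [-0.02, -0.017, 0.055]])

```text
t: 1.7
tool_pos: [0.5362, 0.089, 0.2352]
orientation: [1.741, 2.171, 0.367]
force: [0.4, 0.3, -0.4]
opening: 0.0932
gripper_force: 0.0
```

```bash
python3 -c "
from plan import *
E=go(RG,G+.1*BZ,8)
"
```

```text
t 1.7 pos [0.5362 0.089  0.2352] F [ 0.4  0.3 -0.4] open 0.0932 grip 0.0 q [ 0.11 -0.46  2.05 -0.06  1.14 -0.1 ]
8 slide [-0.139, -0.029, 0.016] twist [-0.02, -0.018, 0.055] max 35.7 mm 3.705572878732418
path [[0.538, 0.054, 0.232], [0.538, 0.018, 0.229], [0.536, -0.017, 0.225], [0.532, -0.053, 0.22], [0.527, -0.087, 0.215], [0.519, -0.122, 0.21], [0.509, -0.156, 0.204], [0.498, -0.189, 0.197]]
```

Request:
play_rows(slide=[[-0.139, -0.029, 0.016], [-0.139, -0.029, 0.016], [-0.139, -0.029, 0.016], [-0.139, -0.029, 0.016], [-0.139, -0.029, 0.016], [-0.139, -0.029, 0.016], [-0.139, -0.029, 0.016], [-0.139, -0.029, 0.016]], twist=[[-0.02, -0.018, 0.055], [-0.02, -0.018, 0.055], [-0.02, -0.018, 0.055], [-0.02, -0.018, 0.055], [-0.02, -0.018, 0.055], [-0.02, -0.018, 0.055], [-0.02, -0.018, 0.055], [-0.02, -0.018, 0.055]])

```text
t: 2.5
tool_pos: [0.4981, -0.1891, 0.1967]
orientation: [2.084, 1.574, 0.494]
force: [0.8, 0.2, -0.4]
opening: 0.093
gripper_force: 0.0
```

```bash
python3 -c "
from plan import *
E=go(RG,G,8)
"
```

```text
t 2.5 pos [ 0.4981 -0.1891  0.1967] F [ 0.8  0.2 -0.4] open 0.0930 grip 0.0 q [-0.58 -0.69  2.32  0.22  0.93 -0.38]
8 slide [0.0, 0.0, 0.05] twist [-0.0, -0.0, 0.0] max 12.4 mm 0.030491903046636414
path [[0.505, -0.191, 0.187], [0.512, -0.193, 0.176], [0.519, -0.195, 0.166], [0.526, -0.197, 0.156], [0.533, -0.199, 0.146], [0.539, -0.201, 0.136], [0.546, -0.203, 0.125], [0.553, -0.205, 0.115]]
```

Request:
play_rows(slide=[[0, 0, 0.05], [0, 0, 0.05], [0, 0, 0.05], [0, 0, 0.05], [0, 0, 0.05], [0, 0, 0.05], [0, 0, 0.05], [0, 0, 0.05]], twist=[[0, 0, 0], [0, 0, 0], [0, 0, 0], [0, 0, 0], [0, 0, 0], [0, 0, 0], [0, 0, 0], [0, 0, 0]])

```text
t: 3.3
tool_pos: [0.5537, -0.2034, 0.1141]
orientation: [2.083, 1.578, 0.493]
force: [0.7, -0.5, 0.7]
opening: 0.0931
gripper_force: 0.0
```

Request:
play_rows(slide=[[0, 0, 0], [0, 0, 0], [0, 0, 0], [0, 0, 0], [0, 0, 0], [0, 0, 0], [0, 0, 0], [0, 0, 0]], twist=[[0, 0, 0], [0, 0, 0], [0, 0, 0], [0, 0, 0], [0, 0, 0], [0, 0, 0], [0, 0, 0], [0, 0, 0]], fingers=1, force=40)

```text
t: 4.1
tool_pos: [0.5538, -0.2035, 0.1152]
orientation: [2.083, 1.577, 0.494]
force: [0.9, 0.2, 0.6]
opening: 0.0335
gripper_force: 0.0
```

```bash
python3 -c "
from plan import *
E=go(RG,G,8)
"
```

```text
t 4.1 pos [ 0.5538 -0.2035  0.1152] F [0.9 0.2 0.6] open 0.0335 grip 0.0 q [-0.53 -0.36  2.27  0.24  0.66 -0.4 ]
8 slide [-0.001, -0.0, -0.0] twist [-0.0, -0.0, 0.001] max 0.2 mm 0.048818514667374344
path [[0.554, -0.204, 0.115], [0.554, -0.204, 0.115], [0.554, -0.204, 0.115], [0.553, -0.204, 0.115], [0.553, -0.204, 0.115], [0.553, -0.204, 0.115], [0.553, -0.204, 0.115], [0.553, -0.205, 0.115]]
```

Request:
play_rows(slide=[[0, 0, 0], [0, 0, 0], [0, 0, 0], [0, 0, 0], [0, 0, 0], [0, 0, 0], [0, 0, 0], [0, 0, 0]], twist=[[0, 0, 0], [0, 0, 0], [0, 0, 0], [0, 0, 0], [0, 0, 0], [0, 0, 0], [0, 0, 0], [0, 0, 0]])

```text
t: 4.9
tool_pos: [0.5535, -0.2033, 0.1147]
orientation: [2.083, 1.578, 0.493]
force: [-4.0, 1.0, 0.9]
opening: 0.0112
gripper_force: 39.9
```

```bash
python3 -c "
from plan import *
T=cur()
E=go(RG,T[:3,3]+.08*BZ+.04*BX,8,T)
E=go(RS,np.array([*S[:2],.117+.12]),24,E)
"
```

```text
t 4.9 pos [ 0.5535 -0.2033  0.1147] F [-4.   1.   0.9] open 0.0112 grip 39.9 q [-0.53 -0.36  2.27  0.24  0.66 -0.4 ]
8 slide [0.0, 0.02, -0.04] twist [-0.0, -0.0, 0.001] max 11.2 mm 0.05199841950412168
path [[0.552, -0.203, 0.126], [0.55, -0.202, 0.137], [0.549, -0.202, 0.148], [0.547, -0.201, 0.159], [0.546, -0.201, 0.17], [0.544, -0.201, 0.181], [0.542, -0.2, 0.192], [0.541, -0.2, 0.203]]
24 slide [0.044, -0.049, -0.019] twist [0.021, -0.015, 0.047] max 17.3 mm 3.244403884608122
path [[0.532, -0.185, 0.2], [0.501, -0.124, 0.192], [0.484, -0.057, 0.191], [0.479, 0.011, 0.197], [0.49, 0.079, 0.208], [0.514, 0.142, 0.223]]
```

Request:
play_rows(slide=[[0, 0.02, -0.04], [0, 0.04, -0.07], [0, 0.05, -0.08], [0, 0.05, -0.08], [0, 0.05, -0.08], [0, 0.05, -0.08], [0, 0.05, -0.08], [0, 0.05, -0.08]], twist=[[0, 0, 0], [0, 0, 0], [0, 0, 0], [0, 0, 0], [0, 0, 0], [0, 0, 0], [0, 0, 0], [0, 0, 0]])

```text
t: 5.7
tool_pos: [0.5436, -0.2004, 0.2893]
orientation: [2.082, 1.577, 0.494]
force: [0.7, -0.2, -3.2]
opening: 0.0118
gripper_force: 39.9
```

```bash
python3 -c "
from plan import *
E=go(RS,np.array([*S[:2],.30]),24)
"
```

```text
t 5.7 pos [ 0.5436 -0.2004  0.2893] F [ 0.7 -0.2 -3.2] open 0.0118 grip 39.9 q [-0.54 -0.56  2.08  0.17  1.04 -0.31]
24 slide [0.044, -0.051, -0.016] twist [0.021, -0.015, 0.048] max 17.2 mm 3.255918262320517
path [[0.534, -0.186, 0.285], [0.504, -0.126, 0.273], [0.486, -0.06, 0.268], [0.481, 0.009, 0.27], [0.491, 0.077, 0.277], [0.514, 0.141, 0.289]]
```

Request:
play_rows(slide=[[0.044, -0.051, -0.016], [0.044, -0.051, -0.016], [0.044, -0.051, -0.016], [0.044, -0.051, -0.016], [0.044, -0.051, -0.016], [0.044, -0.051, -0.016], [0.044, -0.051, -0.016], [0.044, -0.051, -0.016]], twist=[[0.021, -0.015, 0.048], [0.021, -0.015, 0.048], [0.021, -0.015, 0.048], [0.021, -0.015, 0.048], [0.021, -0.015, 0.048], [0.021, -0.015, 0.048], [0.021, -0.015, 0.048], [0.021, -0.015, 0.048]])

```text
t: 6.5
tool_pos: [0.4893, -0.075, 0.2689]
orientation: [2.529, 1.164, 0.359]
force: [0.9, 1.0, -4.1]
opening: 0.0114
gripper_force: 39.9
```

Request:
play_rows(slide=[[0.044, -0.051, -0.016], [0.044, -0.051, -0.016], [0.044, -0.051, -0.016], [0.044, -0.051, -0.016], [0.044, -0.051, -0.016], [0.044, -0.051, -0.016], [0.044, -0.051, -0.016], [0.044, -0.051, -0.016]], twist=[[0.021, -0.015, 0.048], [0.021, -0.015, 0.048], [0.021, -0.015, 0.048], [0.021, -0.015, 0.048], [0.021, -0.015, 0.048], [0.021, -0.015, 0.048], [0.021, -0.015, 0.048], [0.021, -0.015, 0.048]])

```text
t: 7.3
tool_pos: [0.4882, 0.0624, 0.2759]
orientation: [2.891, 0.663, 0.194]
force: [0.6, -0.3, -3.3]
opening: 0.0117
gripper_force: 39.9
```

```bash
python3 -c "
from plan import *
E=go(RS,np.array([*S[:2],.27]),8)
"
```

```text
t 7.3 pos [0.4882 0.0624 0.2759] F [ 0.6 -0.3 -3.3] open 0.0117 grip 39.9 q [ 0.14 -0.33  1.83 -0.16  1.5   1.26]
8 slide [0.042, -0.052, -0.0] twist [0.021, -0.015, 0.047] max 16.6 mm 3.211729148808935
path [[0.492, 0.079, 0.274], [0.497, 0.094, 0.273], [0.502, 0.11, 0.272], [0.508, 0.126, 0.271], [0.515, 0.141, 0.271], [0.523, 0.156, 0.27], [0.531, 0.17, 0.27], [0.54, 0.184, 0.27]]
```

Request:
play_rows(slide=[[0.042, -0.052, 0], [0.042, -0.052, 0], [0.042, -0.052, 0], [0.042, -0.052, 0], [0.042, -0.052, 0], [0.042, -0.052, 0], [0.042, -0.052, 0], [0.042, -0.052, 0]], twist=[[0.021, -0.015, 0.047], [0.021, -0.015, 0.047], [0.021, -0.015, 0.047], [0.021, -0.015, 0.047], [0.021, -0.015, 0.047], [0.021, -0.015, 0.047], [0.021, -0.015, 0.047], [0.021, -0.015, 0.047]])

```text
t: 8.1
tool_pos: [0.5407, 0.1843, 0.2693]
orientation: [-3.139, -0.087, -0.001]
force: [0.7, 0.1, -3.7]
opening: 0.0116
gripper_force: 39.9
```

```bash
python3 -c "
from plan import *
E=go(RS,np.array([*S[:2],.20]),8)
from h import *
snap(1)
q=[]
for n in('top','scene'):
    f=load(n,1);P=cloud(f);g=f['p'].astype(int)
    L=np.stack([(P-O)@EX,(P-O)@ROW,P[...,2]],-1)*1000   # across(+stand x), along row to low, z
    m=(f['d']>0)&(g.max(-1)<90)&(g.max(-1)-g.min(-1)<30)&(abs(L[...,0])<30)&(abs(L[...,1])<100)&(L[...,2]>125)&(L[...,2]<310)
    k=L[m]; print(n,len(k))
    for nm,s in (('low leg',(k[:,1]>52)),('short leg',(k[:,1]<-52)),('bar',(abs(k[:,1])<45)&(abs(k[:,1]-10)>20))):
        w=k[s]; 
        if len(w)>5: print(nm,len(w),np.percentile(w,[2,50,98],axis=0).round(1).tolist())
    c=f['p']; u=proj(f,O+[0,0,.2])[0].astype(int); cv2.imwrite(f'pics/{n}1.png',cv2.resize(c[max(0,u[1]-90):u[1]+90,max(0,u[0]-110):u[0]+110,::-1],None,fx=2.7,fy=2.7))
"
python3 -c "
import cv2,numpy as np
a=cv2.imread('pics/top1.png');b=cv2.imread('pics/scene1.png')
s=[cv2.resize(i,(400,330)) for i in(a,b)];cv2.imwrite('pics/v1.png',np.hstack(s))"
```

```text
t 8.1 pos [0.5407 0.1843 0.2693] F [ 0.7  0.1 -3.7] open 0.0116 grip 39.9 q [0.24 0.04 1.5  0.   1.61 1.75]
8 slide [-0.0, 0.0, 0.035] twist [-0.0, -0.0, -0.0] max 8.7 mm 0.01108175659302768
path [[0.541, 0.184, 0.261], [0.541, 0.184, 0.252], [0.54, 0.184, 0.243], [0.54, 0.184, 0.235], [0.54, 0.184, 0.226], [0.54, 0.184, 0.217], [0.54, 0.184, 0.209], [0.54, 0.184, 0.2]]
top 91
short leg 55 [[-5.4, -73.1, 254.6], [-4.3, -65.2, 292.9], [0.8, -53.0, 297.5]]
bar 27 [[-5.0, -44.2, 291.7], [-3.4, -30.9, 294.4], [3.8, -17.3, 297.6]]
scene 928
low leg 432 [[-7.7, 55.5, 178.7], [-3.6, 72.0, 247.2], [4.8, 75.2, 296.7]]
short leg 122 [[-7.5, -75.6, 227.3], [-5.4, -62.3, 256.4], [1.9, -56.2, 294.4]]
bar 40 [[-8.0, 31.0, 282.3], [-5.5, 38.0, 295.3], [3.5, 44.3, 297.5]]
```

View pics/v1.png

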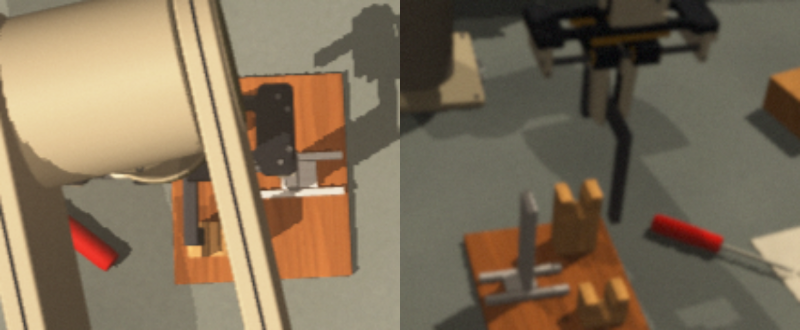

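The scene shows the bracket hanging upright, long leg outward over the low block. Its end is near (615,218) in the right panel, clear of the tab and blocks. Measured leg outer faces are at +75 and -76 mm along the row, and bar top and long end heights match what they should be. Now I descend towards the flare.

Request:
play_rows(slide=[[0, 0, 0.06], [0, 0, 0.06], [0, 0, 0.06], [0, 0, 0.06], [0, 0, 0.06], [0, 0, 0.06], [0, 0, 0.06], [0, 0, 0.05]], twist=[[0, 0, 0], [0, 0, 0], [0, 0, 0], [0, 0, 0], [0, 0, 0], [0, 0, 0], [0, 0, 0], [0, 0, 0]])

```text
t: 9.0
tool_pos: [0.5397, 0.1833, 0.1493]
orientation: [-3.14, -0.091, 0.002]
force: [-0.8, 0.1, -4.4]
opening: 0.0117
gripper_force: 39.9
```

```bash
python3 -c "
from plan import *
from h import *
E=go(RS,np.array([*S[:2],.137]),8)
snap(2)
for n in('top','scene'):
    f=load(n,2);P=cloud(f);g=f['p'].astype(int)
    L=np.stack([(P-O)@EX,(P-O)@ROW,P[...,2]],-1)*1000
    m=(f['d']>0)&(g.max(-1)<80)&(g.max(-1)-g.min(-1)<25)&(abs(L[...,0])<30)&(abs(abs(L[...,1])-67)<12)&(L[...,2]>60)&(L[...,2]<190)
    for s in(1,-1):
        k=L[m&(L[...,1]*s>0)]
        for z0 in range(60,190,20):
            w=k[(k[:,2]>=z0)&(k[:,2]<z0+20)]
            if len(w)>8: print(n,s,z0,len(w),np.percentile(w[:,0],[0,10,50,90,100]).round(1))
    # block tops again
    hsv=cv2.cvtColor(f['p'],cv2.COLOR_RGB2HSV)
    for zt,s in((56,1),(106,-1)):
        k=L[(f['d']>0)&(hsv[...,1]>90)&(abs(L[...,2]-zt)<4)&(abs(L[...,1]-67*s)<18)&(abs(L[...,0])<40)]
        if len(k): print(n,'block',zt,len(k),np.percentile(k[:,0],[1,99]).round(1),k[:,0][k[:,0]<0].max(initial=-99).round(1),k[:,0][k[:,0]>0].min(initial=99).round(1))
f=load('scene',2);u=proj(f,O+[0,0,.1])[0].astype(int);cv2.imwrite('pics/v2.png',cv2.resize(f['p'][u[1]-75:u[1]+75,u[0]-80:u[0]+80,::-1],None,fx=4,fy=4,interpolation=cv2.INTER_CUBIC))
"
```

```text
t 9.0 pos [0.5397 0.1833 0.1493] F [-0.8  0.1 -4.4] open 0.0117 grip 39.9 q [0.24 0.09 1.66 0.   1.39 1.75]
8 slide [0.0, -0.0, 0.006] twist [-0.0, 0.0, 0.0] max 1.5 mm 0.016664689799841353
path [[0.54, 0.183, 0.148], [0.54, 0.183, 0.146], [0.54, 0.184, 0.145], [0.54, 0.184, 0.143], [0.54, 0.184, 0.142], [0.54, 0.184, 0.14], [0.54, 0.184, 0.139], [0.54, 0.184, 0.137]]
top -1 160 9 [-8.1 -7.7 -7.5 -7.  -5.5]
top block 106 299 [-27.3  27.2] -6.7 1.0
scene 1 60 31 [-8.  -6.6 -2.7  1.6  2.3]
scene 1 80 32 [-8.4 -7.  -4.5  0.3  1.4]
scene 1 100 36 [-7.2 -7.  -4.5  0.4  2.5]
scene 1 120 47 [-8.6 -7.7 -3.6  1.7  3.8]
scene 1 140 44 [-8.2 -7.8 -4.   2.4  4.5]
scene 1 160 72 [-8.7 -7.8 -4.1  1.6  3.2]
scene -1 100 20 [-7.9 -6.3 -5.3 -2.9 -2. ]
scene -1 120 26 [-7.7 -7.1 -6.  -3.4 -2.1]
scene -1 140 21 [-8.2 -7.9 -7.1 -5.2 -4.2]
scene block 56 190 [-27.1  28.1] -1.3 1.3
scene block 106 76 [-27.3 -10.4] -10.4 99.0
```

View pics/v2.png

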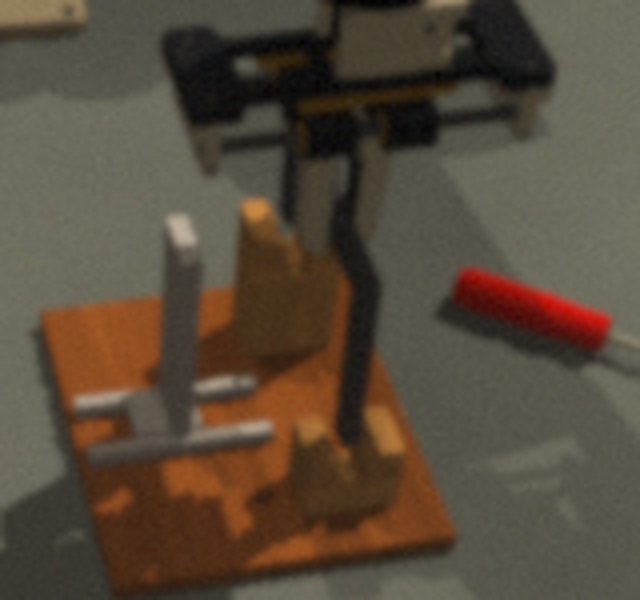

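The scene view shows the long leg entering the low block's notch at (350,440), and the short leg entering the tall notch. Depth puts the bracket about 1.5 mm toward the backstop side, so I correct that while lowering gently.

Request:
play_rows(slide=[[0, -0.003, 0], [0, -0.003, 0], [0, 0, 0.006], [0, 0, 0.006], [0, 0, 0.006], [0, 0, 0.006], [0, 0, 0.006], [0, 0, 0.006]], twist=[[0, 0, 0], [0, 0, 0], [0, 0, 0], [0, 0, 0], [0, 0, 0], [0, 0, 0], [0, 0, 0], [0, 0, 0]])

```text
t: 9.9
tool_pos: [0.5399, 0.1849, 0.1418]
orientation: [-3.14, -0.091, 0.001]
force: [0.1, -0.1, -3.9]
opening: 0.0114
gripper_force: 39.9
```

Request:
play_rows(slide=[[0, 0, 0.006], [0, 0, 0.006], [0, 0, 0.006], [0, 0, 0.006], [0, 0, 0], [0, 0, 0], [0, 0, 0], [0, 0, 0]], twist=[[0, 0, 0], [0, 0, 0], [0, 0, 0], [0, 0, 0], [0, 0, 0], [0, 0, 0], [0, 0, 0], [0, 0, 0]])

```text
t: 10.7
tool_pos: [0.54, 0.185, 0.1361]
orientation: [-3.14, -0.091, 0.001]
force: [-0.2, 0.4, -3.7]
opening: 0.0116
gripper_force: 39.9
```

```bash
python3 -c "
from plan import *
E=go(RS,np.array([*S[:2],.117]),8)
print(robot.read_state()['wrist_torque'])
"
```

```text
t 10.7 pos [0.54   0.185  0.1361] F [-0.2  0.4 -3.7] open 0.0116 grip 39.9 q [0.24 0.11 1.67 0.   1.37 1.75]
8 slide [0.0, 0.001, 0.01] twist [-0.0, 0.0, 0.0] max 2.4 mm 0.014076576765569948
path [[0.54, 0.185, 0.134], [0.54, 0.185, 0.131], [0.54, 0.185, 0.129], [0.54, 0.184, 0.127], [0.54, 0.184, 0.124], [0.54, 0.184, 0.122], [0.54, 0.184, 0.119], [0.54, 0.184, 0.117]]
[-0.04289368  0.14546833 -0.01441746]
```

Request:
play_rows(slide=[[0, 0, 0.008], [0, 0, 0.008], [0, 0, 0.008], [0, 0, 0.008], [0, 0, 0.008], [0, 0, 0.008], [0, 0, 0.006], [0, 0, 0]], twist=[[0, 0, 0], [0, 0, 0], [0, 0, 0], [0, 0, 0], [0, 0, 0], [0, 0, 0], [0, 0, 0], [0, 0, 0]])

```text
t: 11.5
tool_pos: [0.5397, 0.1849, 0.1221]
orientation: [-3.14, -0.091, 0.002]
force: [-0.2, -0.1, -3.6]
opening: 0.0116
gripper_force: 39.9
```

Request:
play_rows(slide=[[0, 0, 0.004], [0, 0, 0.004], [0, 0, 0.004], [0, 0, 0], [0, 0, 0], [0, 0, 0], [0, 0, 0], [0, 0, 0]], twist=[[0, 0, 0], [0, 0, 0], [0, 0, 0], [0, 0, 0], [0, 0, 0], [0, 0, 0], [0, 0, 0], [0, 0, 0]])

```text
t: 12.3
tool_pos: [0.5399, 0.1849, 0.1195]
orientation: [-3.14, -0.091, 0.001]
force: [0.2, -0.0, -2.9]
opening: 0.0117
gripper_force: 39.9
```

Still no floor contact, so I go on in small steps.

Request:
play_rows(slide=[[0, 0, 0.003], [0, 0, 0.003], [0, 0, 0.003], [0, 0, 0], [0, 0, 0], [0, 0, 0], [0, 0, 0], [0, 0, 0]], twist=[[0, 0, 0], [0, 0, 0], [0, 0, 0], [0, 0, 0], [0, 0, 0], [0, 0, 0], [0, 0, 0], [0, 0, 0]])

```text
t: 13.1
tool_pos: [0.5401, 0.1852, 0.1187]
orientation: [-3.14, -0.091, -0.0]
force: [-5.0, -1.3, 7.5]
opening: 0.0115
gripper_force: 39.9
```

Request:
play_rows(slide=[[0, 0, 0.003], [0, 0, 0.003], [0, 0, 0], [0, 0, 0], [0, 0, 0], [0, 0, 0], [0, 0, 0], [0, 0, 0]], twist=[[0, 0, 0], [0, 0, 0], [0, 0, 0], [0, 0, 0], [0, 0, 0], [0, 0, 0], [0, 0, 0], [0, 0, 0]])

```text
t: 13.9
tool_pos: [0.5403, 0.1855, 0.1186]
orientation: [-3.139, -0.091, -0.001]
force: [-10.5, -1.0, 16.5]
opening: 0.0118
gripper_force: 39.9
```

Floor contact. I open a little so the bracket can settle.

Request:
play_rows(slide=[[0, 0, 0], [0, 0, 0], [0, 0, 0], [0, 0, 0], [0, 0, 0], [0, 0, 0], [0, 0, 0], [0, 0, 0]], twist=[[0, 0, 0], [0, 0, 0], [0, 0, 0], [0, 0, 0], [0, 0, 0], [0, 0, 0], [0, 0, 0], [0, 0, 0]], fingers=0.3, force=10)

```text
t: 14.7
tool_pos: [0.5398, 0.1849, 0.1156]
orientation: [-3.14, -0.091, 0.001]
force: [-0.2, 0.2, -0.8]
opening: 0.0325
gripper_force: 0.0
```

```bash
cat > chk.py <<'E'
from plan import *
from h import *
import sys
def chk(i):
    cur(); snap(i)
    for n in('top','scene'):
        f=load(n,i);P=cloud(f);g=f['p'].astype(int)
        L=np.stack([(P-O)@EX,(P-O)@ROW,P[...,2]],-1)*1000
        m=(f['d']>0)&(g.max(-1)<80)&(g.max(-1)-g.min(-1)<25)&(abs(L[...,0])<20)&(abs(L[...,1])<85)&(L[...,2]>60)&(L[...,2]<155)
        k=L[m]; b=k[(k[:,2]>120)&(abs(k[:,1])<80)]
        for a,c in((-80,-50),(-50,-20),(30,50),(50,80)):
            w=b[(b[:,1]>a)&(b[:,1]<c)]
            if len(w)>5: print(n,(a,c),len(w),"across",np.percentile(w[:,0],[2,50,98]).round(1),"z95",np.percentile(w[:,2],[90,98]).round(1),"along",np.percentile(w[:,1],[1,99]).round(1))
        for z0 in(60,80,100):
            w=k[(k[:,2]>z0)&(k[:,2]<z0+20)&(k[:,1]>50)]
            if len(w)>5: print(n,'leg z',z0,np.percentile(w[:,0],[2,50,98]).round(1))
chk(int(sys.argv[1]))
E
python3 chk.py 3
```

```text
t 14.7 pos [0.5398 0.1849 0.1156] F [-0.2  0.2 -0.8] open 0.0325 grip 0.0 q [0.24 0.12 1.69 0.   1.33 1.75]
top (-80, -50) 17 across [-7.  -6.6 -5.5] z95 [144.  145.3] along [-73.8 -50.4]
scene (30, 50) 51 across [-6.1 -2.1  5.8] z95 [146.8 148.1] along [30.4 49.6]
scene (50, 80) 99 across [-5.5 -1.1  6. ] z95 [146.4 147.6] along [50.1 73.3]
scene leg z 60 [-5.2 -2.4  4.9]
scene leg z 80 [-5.  -2.5  3.6]
scene leg z 100 [-5.6 -1.3  3.5]
```

Request:
play_rows(slide=[[0, 0, -0.02], [0, 0, -0.04], [0, 0, -0.06], [0, 0, -0.06], [0, 0, -0.06], [0, 0, -0.06], [0, 0, -0.06], [0, 0, -0.06]], twist=[[0, 0, 0], [0, 0, 0], [0, 0, 0], [0, 0, 0], [0, 0, 0], [0, 0, 0], [0, 0, 0], [0, 0, 0]])

```text
t: 15.6
tool_pos: [0.54, 0.1849, 0.2222]
orientation: [-3.14, -0.091, 0.0]
force: [-0.8, -0.8, -0.7]
opening: 0.0326
gripper_force: 0.0
```

```bash
python3 chk.py 4; python3 -c "
from h import *
from plan import O
W=[]
for n in('scene','top'):
    f=load(n,4);u=proj(f,O+[0,0,.1])[0].astype(int);W.append(cv2.resize(f['p'][u[1]-60:u[1]+75,u[0]-65:u[0]+65,::-1],(400,415),interpolation=cv2.INTER_CUBIC))
cv2.imwrite('pics/v4.png',np.hstack(W))
from plan import *
# pre-push: closed fingers behind tab: centre of tab at across -83.8 from O
t=O-.0838*EX; print('tab',t)
E=go(RS,t-.045*EX+.24*Z,8)
E=go(RS,t-.045*EX+.125*Z,8,E)
"
```

```text
t 15.6 pos [0.54   0.1849 0.2222] F [-0.8 -0.8 -0.7] open 0.0326 grip 0.0 q [0.24 0.05 1.57 0.   1.52 1.75]
top (-80, -50) 15 across [-7.  -6.7 -6.2] z95 [144.5 144.6] along [-73.8 -61.3]
scene (-80, -50) 65 across [-7.2 -5.1  4. ] z95 [146.8 147.5] along [-77.8 -52. ]
scene (-50, -20) 53 across [-6.5 -5.   3.1] z95 [147.2 147.5] along [-48.9 -20.7]
scene (30, 50) 44 across [-5.9 -1.6  6.1] z95 [146.3 147.1] along [30.6 49. ]
scene (50, 80) 101 across [-5.8 -0.6  6.4] z95 [146.1 147.3] along [50.3 73. ]
scene leg z 60 [-5.3 -2.   4.8]
scene leg z 80 [-5.6 -2.9  3.2]
scene leg z 100 [-5.6 -1.8  4.8]
tab [0.53476029 0.09966034 0.        ]
t 15.7 pos [0.5414 0.1853 0.224 ] F [ 0.8 -0.4  0.5] open 0.0325 grip 0.0 q [0.24 0.05 1.56 0.   1.52 1.75]
8 slide [-0.006, 0.065, -0.008] twist [-0.0, -0.0, 0.0] max 16.4 mm 0.0320117595517452
path [[0.541, 0.169, 0.226], [0.54, 0.153, 0.228], [0.54, 0.136, 0.23], [0.539, 0.12, 0.232], [0.539, 0.104, 0.234], [0.538, 0.087, 0.236], [0.538, 0.071, 0.238], [0.537, 0.055, 0.24]]
8 slide [0.0, 0.0, 0.057] twist [0.0, 0.0, 0.0] max 14.4 mm 1.514354911962765e-17
path [[0.537, 0.055, 0.226], [0.537, 0.055, 0.211], [0.537, 0.055, 0.197], [0.537, 0.055, 0.182], [0.537, 0.055, 0.168], [0.537, 0.055, 0.154], [0.537, 0.055, 0.139], [0.537, 0.055, 0.125]]
```

View pics/v4.png

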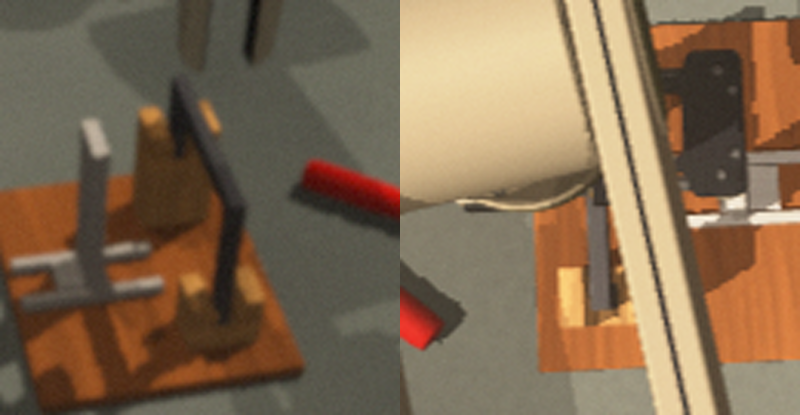

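The bracket stands in both notches: the long leg is at (225,315) in the left panel and the short leg is in the tall block, level and true. Next is the backstop, with fingers shut behind the tab.

Request:
play_rows(slide=[[-0.006, 0.065, -0.008], [-0.006, 0.065, -0.008], [-0.006, 0.065, -0.008], [-0.006, 0.065, -0.008], [-0.006, 0.065, -0.008], [-0.006, 0.065, -0.008], [-0.006, 0.065, -0.008], [-0.006, 0.065, -0.008]], twist=[[0, 0, 0], [0, 0, 0], [0, 0, 0], [0, 0, 0], [0, 0, 0], [0, 0, 0], [0, 0, 0], [0, 0, 0]], fingers=1)

```text
t: 16.5
tool_pos: [0.5354, 0.0528, 0.2369]
orientation: [-3.14, -0.09, 0.001]
force: [0.7, 0.3, -0.5]
opening: 0.0009
gripper_force: 0.0
```

Request:
play_rows(slide=[[0, 0, 0.04], [0, 0, 0.06], [0, 0, 0.06], [0, 0, 0.06], [0, 0, 0.06], [0, 0, 0.06], [0, 0, 0.06], [0, 0, 0.05]], twist=[[0, 0, 0], [0, 0, 0], [0, 0, 0], [0, 0, 0], [0, 0, 0], [0, 0, 0], [0, 0, 0], [0, 0, 0]])

```text
t: 17.3
tool_pos: [0.535, 0.0546, 0.1225]
orientation: [-3.14, -0.091, 0.002]
force: [-0.1, -0.3, 0.2]
opening: 0.0006
gripper_force: 0.0
```

```bash
python3 -c "
from plan import *
T=cur(); print('across',(T[:3,3]-O)@EX,'along',(T[:3,3]-O)@ROW)"
```

```text
t 17.3 pos [0.535  0.0546 0.1225] F [-0.1 -0.3  0.2] open 0.0006 grip 0.0 q [0.01 0.03 1.77 0.   1.34 1.52]
across -0.12880880526389052 along -0.002274344465901751
```

Request:
play_rows(slide=[[0, -0.03, 0], [0, -0.03, 0], [0, -0.04, 0], [0, -0.04, 0], [0, -0.04, 0], [0, -0.04, 0], [0, -0.04, 0], [0, -0.04, 0]], twist=[[0, 0, 0], [0, 0, 0], [0, 0, 0], [0, 0, 0], [0, 0, 0], [0, 0, 0], [0, 0, 0], [0, 0, 0]])

```text
t: 18.1
tool_pos: [0.5313, 0.1302, 0.1246]
orientation: [-3.14, -0.091, -0.0]
force: [0.5, -3.2, 1.5]
opening: 0.0004
gripper_force: 1.2
```

Request:
play_rows(slide=[[0, -0.008, 0], [0, -0.008, 0], [0, -0.008, 0], [0, -0.008, 0], [0, 0, 0], [0, 0, 0], [0, 0, 0], [0, 0, 0]], twist=[[0, 0, 0], [0, 0, 0], [0, 0, 0], [0, 0, 0], [0, 0, 0], [0, 0, 0], [0, 0, 0], [0, 0, 0]])

```text
t: 18.9
tool_pos: [0.5305, 0.1373, 0.124]
orientation: [-3.14, -0.091, 0.001]
force: [-0.3, -0.2, -0.7]
opening: 0.0005
gripper_force: 0.0
```

```bash
cat > tab.py <<'E'
from plan import *
from h import *
import sys
i=int(sys.argv[1]); snap(i); T=cur(); print('tcp across',(T[:3,3]-O)@EX)
for n in('top','scene'):
    f=load(n,i);P=cloud(f);g=f['p'].astype(int); L=np.stack([(P-O)@EX,(P-O)@ROW,P[...,2]],-1)*1000
    k=L[(f['d']>0)&(abs(L[...,1])<24)&(abs(L[...,2]-157)<5)&(L[...,0]>-90)&(L[...,0]<20)&(g.min(-1)>90)]
    if len(k)>3: print(n,'tab',len(k),np.percentile(k,[2,50,98],axis=0).round(1).tolist())
E
python3 tab.py 5
```

```text
t 19.0 pos [0.5305 0.1373 0.1241] F [ 0.6 -0.1  0.2] open 0.0006 grip 0.0 q [0.16 0.06 1.74 0.   1.34 1.67]
tcp across -0.045986801903159465
```

Request:
play_rows(slide=[[0, -0.004, 0], [0, -0.004, 0], [0, -0.004, 0], [0, -0.004, 0], [0, -0.004, 0], [0, -0.004, 0], [0, 0, 0], [0, 0, 0]], twist=[[0, 0, 0], [0, 0, 0], [0, 0, 0], [0, 0, 0], [0, 0, 0], [0, 0, 0], [0, 0, 0], [0, 0, 0]])

```text
t: 19.8
tool_pos: [0.5303, 0.1435, 0.1242]
orientation: [-3.14, -0.091, 0.001]
force: [0.8, -0.1, -0.5]
opening: 0.0006
gripper_force: 0.2
```

Request:
play_rows(slide=[[0, -0.004, 0], [0, -0.004, 0], [0, 0, 0], [0, 0, 0], [0, 0, 0], [0, 0, 0], [0, 0, 0], [0, 0, 0]], twist=[[0, 0, 0], [0, 0, 0], [0, 0, 0], [0, 0, 0], [0, 0, 0], [0, 0, 0], [0, 0, 0], [0, 0, 0]])

```text
t: 20.6
tool_pos: [0.5302, 0.1454, 0.1243]
orientation: [-3.14, -0.091, 0.001]
force: [-0.1, 0.8, 0.7]
opening: 0.0005
gripper_force: 0.1
```

Request:
play_rows(slide=[[0, -0.004, 0], [0, -0.004, 0], [0, -0.004, 0], [0, 0, 0], [0, 0, 0], [0, 0, 0], [0, 0, 0], [0, 0, 0]], twist=[[0, 0, 0], [0, 0, 0], [0, 0, 0], [0, 0, 0], [0, 0, 0], [0, 0, 0], [0, 0, 0], [0, 0, 0]])

```text
t: 21.4
tool_pos: [0.53, 0.1481, 0.1242]
orientation: [3.14, 0.091, -0.001]
force: [0.5, -4.7, 0.5]
opening: 0.0006
gripper_force: 2.5
```

```bash
python3 tab.py 6; python3 chk.py 7; python3 -c "
from h import *
from plan import O
f=load('scene',6);u=proj(f,O+[0,0,.13])[0].astype(int);cv2.imwrite('pics/v6.png',cv2.resize(f['p'][u[1]-60:u[1]+60,u[0]-60:u[0]+60,::-1],(600,600),interpolation=cv2.INTER_CUBIC))"
```

```text
t 21.5 pos [0.53   0.1481 0.1242] F [-0.5 -5.7  1.5] open 0.0008 grip 2.6 q [ 0.18  0.06  1.74 -0.    1.34  1.69]
tcp across -0.03520811092104339
t 21.5 pos [0.53   0.1481 0.1242] F [-0.5 -5.7  1.5] open 0.0008 grip 2.6 q [ 0.18  0.06  1.74 -0.    1.34  1.69]
top (-80, -50) 16 across [-7.  -6.7 -5.6] z95 [144.6 145.5] along [-73.8 -54.8]
top (-50, -20) 6 across [-5.7 -5.6 -5.5] z95 [145.4 145.8] along [-48.2 -39.2]
scene (-50, -20) 18 across [-2.9  0.3  3.9] z95 [147.3 147.6] along [-47.8 -21.8]
scene (30, 50) 47 across [-5.8 -1.7  5.8] z95 [146.7 147.3] along [30.7 49.5]
scene (50, 80) 103 across [-5.5 -1.   5.8] z95 [146.4 147.7] along [50.6 74.5]
scene leg z 60 [-5.6 -1.4  4.9]
scene leg z 80 [-5.2 -2.2  3.3]
scene leg z 100 [-5.9 -2.2  3.5]
```

View pics/v6.png

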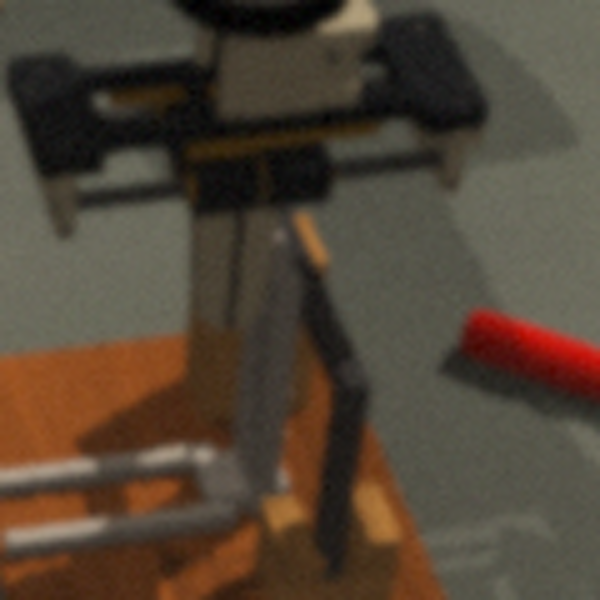

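The tab at (270,350) is up against the bar, with the bracket unmoved, and 5.7 N exceeds the 1.5 N friction. One more small push will confirm the stop.

Request:
play_rows(slide=[[0, -0.004, 0], [0, 0, 0], [0, 0, 0], [0, 0, 0], [0, 0, 0], [0, 0, 0], [0, 0, 0], [0, 0, 0]], twist=[[0, 0, 0], [0, 0, 0], [0, 0, 0], [0, 0, 0], [0, 0, 0], [0, 0, 0], [0, 0, 0], [0, 0, 0]])

```text
t: 22.4
tool_pos: [0.53, 0.1482, 0.1243]
orientation: [3.139, 0.09, -0.001]
force: [-0.6, -9.1, 1.1]
opening: 0.0004
gripper_force: 4.7
```

Request:
play_rows(slide=[[0, 0.02, 0], [0, 0.03, 0], [0, 0.06, 0], [0, 0.06, 0], [0, 0, -0.1], [0, 0, -0.15], [0, 0, -0.15], [0, 0, -0.1]], twist=[[0, 0, 0], [0, 0, 0], [0, 0, 0], [0, 0, 0], [0, 0, 0], [0, 0, 0], [0, 0, 0], [0, 0, 0]])

```text
t: 23.2
tool_pos: [0.5333, 0.1057, 0.2524]
orientation: [-3.14, -0.089, -0.004]
force: [0.2, 0.0, 0.5]
opening: 0.0004
gripper_force: 0.0
```

Request:
play_rows(slide=[[0, 0.1, 0], [0, 0.15, 0], [0, 0.15, 0], [0, 0.15, 0], [0, 0.15, 0], [0, 0.1, 0], [0, 0, 0], [0, 0, 0]], twist=[[0, 0, 0], [0, 0, 0], [0, 0, 0], [0, 0, 0], [0, 0, 0], [0, 0, 0], [0, 0, 0], [0, 0, 0]])

```text
t: 24.0
tool_pos: [0.5437, -0.0938, 0.249]
orientation: [-3.14, -0.087, 0.001]
force: [1.2, 0.4, -0.4]
opening: 0.001
gripper_force: 0.0
```

```bash
python3 tab.py 8; python3 chk.py 9; python3 -c "
from h import *
from plan import O
W=[]
for n in('scene','top'):
    f=load(n,9);u=proj(f,O+[0,0,.1])[0].astype(int);W.append(cv2.resize(f['p'][u[1]-60:u[1]+75,u[0]-65:u[0]+65,::-1],(400,415),interpolation=cv2.INTER_CUBIC))
cv2.imwrite('pics/v9.png',np.hstack(W))"
```

```text
t 24.1 pos [ 0.5439 -0.0924  0.2491] F [-0.7  0.1  0.6] open 0.0002 grip 0.0 q [-0.26 -0.01  1.58  0.    1.57  1.25]
tcp across -0.2760580115325825
top tab 136 [[-19.7, -20.1, 153.6], [-14.3, -0.3, 157.1], [-8.8, 18.2, 160.0]]
scene tab 64 [[-19.8, -18.4, 156.3], [-14.8, 0.2, 158.5], [-9.1, 17.1, 160.9]]
t 24.1 pos [ 0.5439 -0.0924  0.2491] F [-0.7  0.1  0.6] open 0.0002 grip 0.0 q [-0.26 -0.01  1.58  0.    1.57  1.25]
top (-80, -50) 28 across [-7.1 -6.4 -4.6] z95 [144.8 146. ] along [-73.8 -54.2]
top (30, 50) 10 across [-5.5 -5.  -4.5] z95 [145.6 146.5] along [31.4 49.6]
top (50, 80) 17 across [-5.6 -5.3 -4.1] z95 [144.8 145.3] along [52.  70.2]
top leg z 60 [-5.7 -5.2 -0.3]
top leg z 80 [-5.8 -5.2 -1.8]
top leg z 100 [-5.4 -5.2 -4.6]
scene (-80, -50) 62 across [-7.2 -4.4  4.2] z95 [145.9 146.4] along [-79.3 -50.1]
scene (-50, -20) 17 across [-15.8  -0.2   3.1] z95 [146.7 147. ] along [-49.5 -20.3]
scene (30, 50) 51 across [-6.  -2.3  5.7] z95 [146.9 147.2] along [30.3 49.6]
scene (50, 80) 99 across [-5.5 -0.9  6. ] z95 [145.7 146.8] along [51.4 73.7]
scene leg z 60 [-5.5 -1.5  4.7]
scene leg z 80 [-5.5 -2.4  3.9]
scene leg z 100 [-5.5 -1.7  4. ]
```

View pics/v9.png

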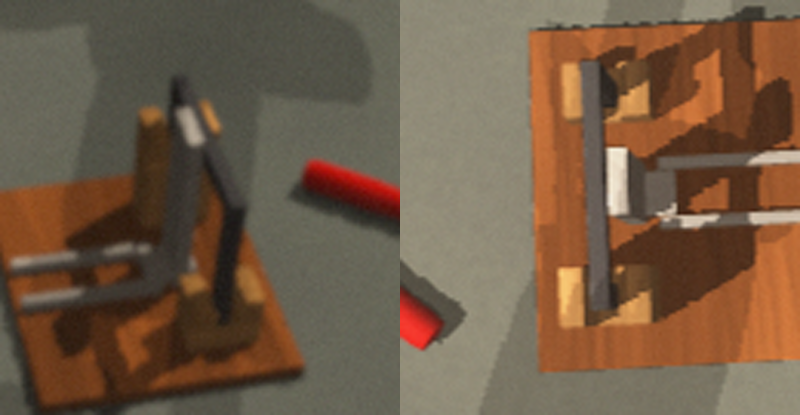

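The bracket stands true in both notches. The tab centre reads -14.5 mm across, where home should be -15, with a small gap to the bar. The stop was felt and the arm is clear.

```bash
python3 -c "
from plant import robot
print(robot.close_job())"
```

```text
the job is handed in; nothing more can be done
None
```

The job is handed in: the bracket stands upright in both notches, the backstop is pushed home against its end stop, and the jar, tub and screwdriver were not touched (about 24 s of the 61 s used, no verdict shown).

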